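# Pack the round spice tin

## Robot

A 6-joint arm with a two-finger parallel gripper is mounted at the origin on a cart in front of the work surface, level with it; the furniture and walls round the work are solid. World frame = base frame: x ahead of the robot, y to its left, z up, the work surface at z = 0. Lengths are in m, angles in degrees, forces in N, time in s.
With the tool pointing down it reaches from about 0.4 to 0.825 m from the base axis. Payload 7 kg.
Tool frame: the origin (TCP) lies at the very end of the fingers, on their centre line; the grasp point (between the pads) lies 19 mm behind it; z points along the fingers, y is the line along which they close (so a half turn about z gives the same grasp; the last joint's range is limited). The gripper opens to 88 mm and grips with 3 to 60 N. Pads are 19 mm wide; open, the fingers measure 130 mm over their backs; the gripper's body (78 mm by 193 mm) begins 47 mm behind the grasp point.
Start: joints at [84.574, 20.546, 0.682, 0, -70.136, -16.507], TCP at [0.252, 0.626, 0.227] pointing down, gripper open.
Joint ranges: [-176.03, 176.03], [-82.01, 121.73], [-58.28, 71.71], [-173.87, 95.51], [-174.79, -0.11], [-173.66, 173.66]. Speed limits (degrees/s): [136.94, 136.94, 172.46, 180, 180, 180].

## Interface

Orientations are given as [roll, pitch, yaw] about the fixed x, y, z axes, in that order (R = Rz(yaw) Ry(pitch) Rx(roll)).
In Python, from plant import get_state, imaging, r, finder gives the robot as it stands.
- The arm moves only by the shell command python3 -m handwheel 'ROWS' [FORCE]. ROWS is JSON, a list of rows, each a list of 5 numbers: the closure, from 0 (fully open) to 1 (shut), then the shift along the world's x, y, z in cm, then the turn about the world's z in degrees. A call has 1 to 8 rows; each row is the pose to reach, as a shift and turn from the pose commanded when the call began; what a row does not reach only later rows make up. A row lasts 1/8 s, in which the tool goes at most 62.5 mm and 10.7 degrees, less where a joint would pass 70% of its speed; a pose out of reach is approached as far as the arm can. A call with a gripper value outside its range is refused whole. The fingers move at their own pace and stop on an object; FORCE is the grip in N (left out, the last holds). Time passes only in rows, so rows that repeat a pose let the fingers close. It gives the time, the measured TCP pose, the force, the opening and the grip force at its end, in the units of the state.
- get_state(): the state, without advancing time (a new reading comes with each control period).
- imaging.capture(name): name is "scene" or "top"; returns (picture, depth): 480x640x3 uint8, red, green, blue; 480x640 float32, m along the optical axis (not along the pixel's ray), 0 where there is no reading.
- imaging.get_calibration(name): a dict with "fx", "fy", "cx", "cy" (pixels), "rvec" (rotation vector, rad) and "tvec" (3), from world to camera coordinates, as OpenCV has them. Camera axes: x right, y down, z forward; pixel columns grow to the right and rows downward; lengths in m; the calibration is good to about 2 mm. A picture is of the moment at which its call begins. get_calibration takes no time and is no camera call.
- r.close_job(): hands the job in; it is judged then, once.
Trained networks look in the newest picture that a camera, given by its name, has taken for a name from the list of things; names that differ only in an ending like _2 or _b are one class to them, and where a whole thing is asked for, a point or a joint stands for the part that bears it (a point fixed in the world has none). Each returns a list of dicts, best first, with "p" (0 to 1); they miss things now and then, are a little off and sometimes report something else, mostly with a low value. They report only what shows in the picture. A call takes as long as a camera call.
- finder.cut_out(camera, query): "region" (480x640 bool, what is visible of it) and "pixel" ([column, row] in pixels, amid what is visible of it).
The state is a dict: "time_s": time; "joints": joint angles; "qd": joint speeds; "joint_torque": joint torques, N m; "tcp_pos": TCP position; "eef_rot": TCP orientation; "contact_force": force on the tool from outside, world axes, zero at the start; "moment": the same for the moment, N m; "gripper_width": finger opening in m; "gripper_force": force on a finger pad.
Only numpy, scipy, OpenCV 4.12 (cv2) and the standard library are available. Lean on these libraries where they do the work, as an engineer would, in place of code of your own. Each camera call takes 0.05 s, during which the arm holds its last target. There are 200 camera calls.

## Task

Pack all seven spice pots into the round tin so that its lid could go on: every pot standing upright and flat on the tin's floor. They only fit close-packed, one in the middle and six round it, so shift the pot that stands astray in the tin into a proper place and then add the two pots from the worktop. Set the pots down gently rather than dropping them, do not tip any over, and leave the other things on the worktop alone.

Things in the scene. Friction and masses are not known exactly. Their poses are not given: they have to be found in the camera images.
- tin: shallow open round steel tin for the pots: inner diameter 187 mm, outer 196 mm, rim 48 mm above the worktop, inner floor 4 mm above it. Firmly fixed to the worktop. Origin: centre of its underside. Pots slide on its floor when pushed. The direction of the packing pattern is not told by the tin's yaw: take it from the four ring pots already in place.
- tin_in (a point): centre of the tin's inner floor; z up. Seven 60 mm pots just fit, about 3 mm of play each: one here at the centre, six round it, about 61.5 mm from it and 60 degrees apart; no other arrangement holds seven. At the start the centre place and two neighbouring ring places are to be filled; four ring places are taken.
- pot_0: one of 7 identical round steel spice pots (rigid, fixed lid, 110-180 g). Body 60 mm dia. at 7-41 mm height, tapering to 48 mm dia. at the base; lid top at 46 mm. Dark wooden knob to grip from above: upright cylinder 20 mm dia., 46 to 74 mm high (26 mm dia. collar up to 49 mm). Origin: centre of underside; z up; yaw means nothing. Starts in the tin, in a proper ring place.
- pot_1: one of 7 identical round steel spice pots (rigid, fixed lid, 110-180 g). Body 60 mm dia. at 7-41 mm height, tapering to 48 mm dia. at the base; lid top at 46 mm. Dark wooden knob to grip from above: upright cylinder 20 mm dia., 46 to 74 mm high (26 mm dia. collar up to 49 mm). Origin: centre of underside; z up; yaw means nothing. Starts in the tin, in a proper ring place.
- pot_2: one of 7 identical round steel spice pots (rigid, fixed lid, 110-180 g). Body 60 mm dia. at 7-41 mm height, tapering to 48 mm dia. at the base; lid top at 46 mm. Dark wooden knob to grip from above: upright cylinder 20 mm dia., 46 to 74 mm high (26 mm dia. collar up to 49 mm). Origin: centre of underside; z up; yaw means nothing. Starts in the tin, in a proper ring place.
- pot_3: one of 7 identical round steel spice pots (rigid, fixed lid, 110-180 g). Body 60 mm dia. at 7-41 mm height, tapering to 48 mm dia. at the base; lid top at 46 mm. Dark wooden knob to grip from above: upright cylinder 20 mm dia., 46 to 74 mm high (26 mm dia. collar up to 49 mm). Origin: centre of underside; z up; yaw means nothing. Starts in the tin, in a proper ring place.
- pot_4: one of 7 identical round steel spice pots (rigid, fixed lid, 110-180 g). Body 60 mm dia. at 7-41 mm height, tapering to 48 mm dia. at the base; lid top at 46 mm. Dark wooden knob to grip from above: upright cylinder 20 mm dia., 46 to 74 mm high (26 mm dia. collar up to 49 mm). Origin: centre of underside; z up; yaw means nothing. Starts astray in the tin, amid the three free places, 25-45 mm off centre.
- pot_5: one of 7 identical round steel spice pots (rigid, fixed lid, 110-180 g). Body 60 mm dia. at 7-41 mm height, tapering to 48 mm dia. at the base; lid top at 46 mm. Dark wooden knob to grip from above: upright cylinder 20 mm dia., 46 to 74 mm high (26 mm dia. collar up to 49 mm). Origin: centre of underside; z up; yaw means nothing. Starts on the worktop right of the tin.
- pot_6: one of 7 identical round steel spice pots (rigid, fixed lid, 110-180 g). Body 60 mm dia. at 7-41 mm height, tapering to 48 mm dia. at the base; lid top at 46 mm. Dark wooden knob to grip from above: upright cylinder 20 mm dia., 46 to 74 mm high (26 mm dia. collar up to 49 mm). Origin: centre of underside; z up; yaw means nothing. Starts on the worktop right of the tin.
- tub_a: bystander: small white dairy tub, 72x71x71 mm, behind the work; origin at the centre of its underside
- jam_jar: bystander: glass jar with pink contents and a white lid, 65x65x94 mm, behind the work on the right; origin at the centre of its underside
- apple_b: bystander: red apple, 77x76x73 mm, left of the tin; origin at its underside

How it is judged (in metres and radians):
At the end, for the whole second after the job is handed in: All seven pots stand in the tin: each pot's origin within 66 mm horizontally of the centre of the tin's floor and within 3 mm of the floor's height, tilted less than 0.06 rad, and moving slower than 0.02 m/s (horizontal distance between each of pot_0, pot_1, pot_2, pot_3, pot_4, pot_5, pot_6 and tin_in below 0.066 m and z of pot_0 in the frame of tin_in between -0.003 and 0.003 m and angle between each of pot_0, pot_1, pot_2, pot_3, pot_4, pot_5, pot_6's own z axis and vertical below 0.06 rad and linear speed of each of pot_0, pot_1, pot_2, pot_3, pot_4, pot_5, pot_6 below 0.02 m/s and z of pot_1 in the frame of tin_in between -0.003 and 0.003 m and z of pot_2 in the frame of tin_in between -0.003 and 0.003 m and z of pot_3 in the frame of tin_in between -0.003 and 0.003 m and z of pot_4 in the frame of tin_in between -0.003 and 0.003 m and z of pot_5 in the frame of tin_in between -0.003 and 0.003 m and z of pot_6 in the frame of tin_in between -0.003 and 0.003 m); the robot touches nothing.
It fails at once if A bystander (tub, glass jar, red apple) is moved by more than 20 mm (distance of any of tub_a, jam_jar, apple_b from where it was at the start of the episode above 0.02 m).
It fails at once if A pot is tipped by more than 0.6 rad (angle between any of pot_0, pot_1, pot_2, pot_3, pot_4, pot_5, pot_6's own z axis and vertical above 0.6 rad).
It fails at once if A pot is dropped or knocked: faster than 0.7 m/s (a fall of about 25 mm) while the fingers do not hold it ((linear speed of pot_0 above 0.7 m/s and contact force between the fingers and pot_0 below 0.05 N) or (linear speed of pot_1 above 0.7 m/s and contact force between the fingers and pot_1 below 0.05 N) or (linear speed of pot_2 above 0.7 m/s and contact force between the fingers and pot_2 below 0.05 N) or (linear speed of pot_3 above 0.7 m/s and contact force between the fingers and pot_3 below 0.05 N) or (linear speed of pot_4 above 0.7 m/s and contact force between the fingers and pot_4 below 0.05 N) or (linear speed of pot_5 above 0.7 m/s and contact force between the fingers and pot_5 below 0.05 N) or (linear speed of pot_6 above 0.7 m/s and contact force between the fingers and pot_6 below 0.05 N)).
It also fails if it takes over 72 s, if anything falls off the work surface, if the arm or the gripper's body presses on something with over 40 N, if the wrist force passes 120 N, or if a joint passes its speed limit or range.

## Working session

There is one attempt and no reset: what is moved stays moved. The work goes in short steps, Python scripts to look and compute and a shell command to move; the robot and the scene stay as the last step left them, time stands still between calls to the robot, and variables do not carry over. Pictures are saved under pics/ and viewed, at most 10 in all, crops included, and the job is handed in when it is done.

```bash
mkdir -p pics
cat > h.py <<'E'
import numpy as np,cv2
from plant import get_state, imaging, r, finder
def cal(n):
    c=imaging.get_calibration(n);R=cv2.Rodrigues(np.array(c['rvec'],float))[0];return c,R,np.array(c['tvec'],float).ravel()
def look(n,save=None):
    p,d=imaging.capture(n)
    if save: cv2.imwrite('pics/'+save,p[:,:,::-1])
    return p,d
def cloud(n,d):
    c,R,t=cal(n);v,u=np.mgrid[:480,:640]
    P=np.stack([(u-c['cx'])/c['fx']*d,(v-c['cy'])/c['fy']*d,d],-1)
    return (P-t)@R
E
python3 - <<'E'
from h import *
for n in('scene','top'):
    p,d=look(n,n+'0.png');c,R,t=cal(n);print(n,c['fx'],-R.T@t,R[2])
s=get_state();print({k:s[k] for k in('time_s','tcp_pos','eef_rot','gripper_width')})
E
```

```text
scene 624.447683766361 [-0.08374195 -0.2844587   0.73191612] [ 0.58022753  0.49121985 -0.64964534]
top 433.54422883375304 [0.47799684 0.25875922 0.88400803] [ 0.05186318 -0.01913539 -0.99847085]
{'time_s': 0.1, 'tcp_pos': array([0.25198787, 0.62573163, 0.22569958]), 'eef_rot': array([ 1.79912589e+02, -1.02208300e-02, -2.19394413e+01]), 'gripper_width': 0.08786858522438082}
```

View pics/top0.png

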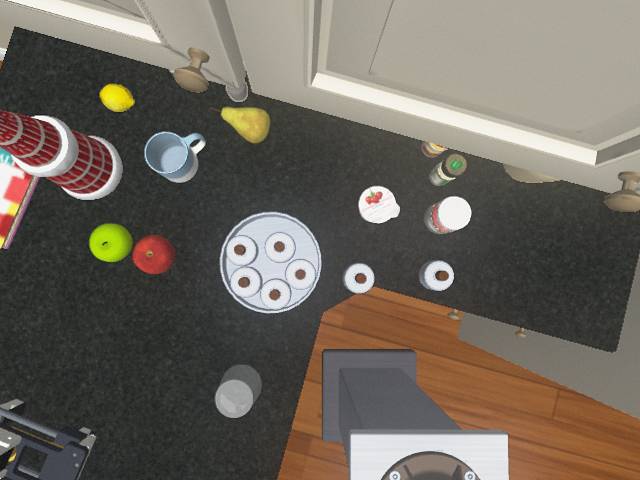

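View pics/scene0.png

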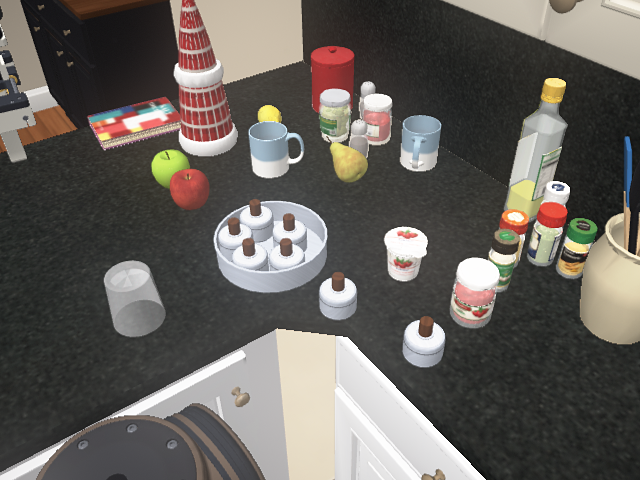

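The top view shows the tin at about (270,262) px. Ring knobs are near (240,249), (244,282), (274,294) and (300,274), and the stray pot is near (280,246). The loose pots are at (359,277) and (439,275). Next I'll measure their positions.

```bash
cat >> h.py <<'E'
def knobs(n,d=None,p=None):
    """knob axes at z~0.06-0.085 by dark pixels clustered; returns list of (x,y,ztop,npix)"""
    if d is None: p,d=look(n)
    P=cloud(n,d);z=P[...,2]
    zl=.058 if n=='top' else .052
    m=(z>zl+.0)&(z<.085)&(p.max(2)<130)&(P[...,0]>.2)&(P[...,0]<.9)&(P[...,1]>-.25)&(P[...,1]<.5)&(d>0)
    k,l,st,ce=cv2.connectedComponentsWithStats(m.astype(np.uint8))
    out=[]
    for i in range(1,k):
        if st[i,4]<15: continue
        Q=P[l==i]; zt=np.percentile(Q[:,2],95)
        T=Q[Q[:,2]>zt-.006]
        c=(T[:,:2].min(0)+T[:,:2].max(0))/2
        out.append([*c,zt,st[i,4],*ce[i]])
    return np.array(out)
def tin(n,p,d):
    P=cloud(n,d);z=P[...,2]
    f=finder.cut_out(n,'tin')[0]
    m=cv2.dilate(f['region'].astype(np.uint8),np.ones((5,5)))>0
    # outer silhouette of rim
    Q=P[m&(z>.042)&(z<.054)][:,:2]
    c=Q.mean(0)
    for _ in range(30):
        rr=np.linalg.norm(Q-c,axis=1);k=(rr>.088)&(rr<.104)
        A=np.c_[2*Q[k],np.ones(k.sum())];s=np.linalg.lstsq(A,(Q[k]**2).sum(1),rcond=None)[0];c=s[:2]
    return c,np.sqrt(s[2]+c@c),k.sum()
E
python3 - <<'E'
from h import *
np.set_printoptions(precision=4,suppress=True)
for n in('top','scene'):
    p,d=look(n);c,rad,k=tin(n,p,d);print(n,c,rad,k)
    K=knobs(n,d,p);print(K)
    for q in K:
        v=q[:2]-c; print(np.linalg.norm(v),np.degrees(np.arctan2(v[1],v[0])))
E
```

```text
top [0.4907 0.3208] 0.09448837525935815 834
[[  0.6797   0.4797   0.084   92.     187.6196 161.3152]
 [  0.5189   0.3043   0.08    76.     278.7237 246.2368]
 [  0.5126   0.3775   0.0795  91.     239.4835 249.3516]
 [  0.4691   0.2638   0.0792  64.     299.8438 273.75  ]
 [  0.4678  -0.0041   0.0755  92.     441.7935 275.2283]
 [  0.4626   0.1506   0.076   81.     360.4444 277.9136]
 [  0.4534   0.369    0.0798  90.     243.8667 281.7111]
 [  0.43     0.3105   0.0798  77.     274.3896 294.2987]
 [  0.2573   0.3756   0.0838 220.     242.9864 381.45  ]]
0.24690668586061934 40.06357399446827
0.032653174719381 -30.37821713297651
0.0607380800765022 68.8888658192197
0.06101728170779977 -110.77946177251074
0.32577883346157677 -94.0356115676886
0.17256962884705426 -99.37858129984834
0.06093791511187713 127.80790198564227
0.0616377899894206 -170.3522562560905
0.23979868926277015 166.79149052746078
scene [0.4902 0.3202] 0.09448065328707395 1169
[[  0.8875  -0.0891   0.0835 663.     595.1765 205.3409]
 [  0.5106   0.3788   0.0797 140.     254.8857 208.0857]
 [  0.5174   0.3021   0.0795 143.    
[... 577 characters left out ...]
   284.9643]
 [  0.2365   0.3454   0.0711 147.     143.2789 304.4422]
 [  0.4676  -0.0071   0.0762 216.     425.6435 326.4213]]
0.5704661083587592 -45.852754834331854
0.06207459497921316 70.74226687285838
0.03264592034482649 -33.57745073895552
0.05957209797501796 129.64470524770522
0.5052829913704701 -56.4928815338789
0.4501147146823591 -53.79107499592177
0.4802761307751565 -54.14030707508505
0.0638072757357497 -169.72557334012538
0.0644988485991188 -111.24149401469529
0.50539762337083 -56.92960429425623
0.3974796213154218 -63.97055004279378
0.17427236645780375 -99.63602175246218
0.2203143049411823 170.21556830167626
0.2549220657490957 174.32863307737668
0.3280875173000638 -93.94463605797071
```

```bash
python3 -m handwheel '[[0.6,5,-6,0,-10],[0.6,10,-12,0,-20],[0.6,15,-18,0,-29],[0.6,20,-24,0,-29],[0.6,24,-29,0,-29],[0.6,26.6,-32.3,-3,-29],[0.6,26.6,-32.3,-8,-29],[0.6,26.6,-32.3,-8,-29]]' 20
python3 - <<'E'
from h import *
look('scene','a1.png');look('top','a1t.png')
E
```

```text
time_s: 1.3
tcp_pos: [0.5177, 0.2998, 0.1434]
eef_rot: [179.7, -0.0, -51.1]
contact_force: [-0.5, 0.8, 1.0]
gripper_width: 0.0354
gripper_force: 0.0
```

View pics/a1.png

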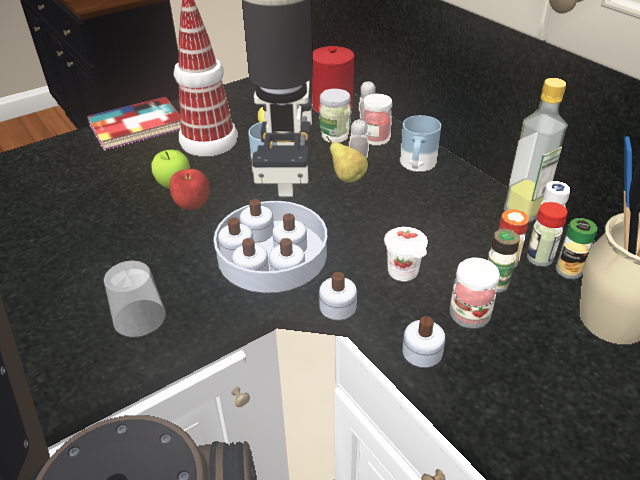

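The open gripper is at (285,190) px, directly above the stray knob at (289,223). I'll descend.

```bash
python3 -m handwheel '[[0.6,0,0.2,-3,0],[0.6,0,0.2,-6,0],[0.6,0,0.2,-8,0],[0.6,0,0.2,-8.6,0],[0.6,0,0.2,-8.6,0]]' 20
```

```text
time_s: 2.02
tcp_pos: [0.5184, 0.3064, 0.0616]
eef_rot: [-179.9, -0.0, -50.9]
contact_force: [-0.9, -0.4, 0.4]
gripper_width: 0.0349
gripper_force: 0.0
```

```bash
python3 -m handwheel '[[0.6,0,-0.2,-0.5,0],[0.6,0,-0.2,-0.5,0]]' 20; python3 -m handwheel '[[0.9,0,0,0,0],[0.9,0,0,0,0],[0.9,0,0,0,0],[0.9,0,0,0,0]]' 20
```

```text
time_s: 2.28
tcp_pos: [0.5182, 0.3032, 0.056]
eef_rot: [-180.0, 0.0, -50.9]
contact_force: [0.7, 0.4, 0.1]
gripper_width: 0.0352
gripper_force: 0.0
time_s: 2.78
tcp_pos: [0.5183, 0.3032, 0.0557]
eef_rot: [-180.0, -0.0, -50.9]
contact_force: [0.0, -0.5, 1.3]
gripper_width: 0.0192
gripper_force: 19.9
```

```bash
python3 -m handwheel '[[0.9,0,0,0.3,0],[0.9,-0.9,0.6,0.3,0],[0.9,-1.8,1.1,0.3,0],[0.9,-2.8,1.7,0.3,0],[0.9,-2.8,1.7,0.3,0],[0.9,-2.8,1.7,0.1,0],[0.9,-2.8,1.7,0,0],[0.9,-2.8,1.7,0,0]]' 20;python3 -m handwheel '[[0.6,0,0,0,0],[0.6,0,0,0,0],[0.6,0,0,0,0],[0.6,0,0,3,0],[0.6,0,0,8,0],[0.6,0,-6,10,0],[0.6,-1,-12,10,0],[0.6,-3,-17.2,10,0]]'
python3 - <<'E'
from h import *
np.set_printoptions(precision=4,suppress=True)
for n in('top','scene'):
    p,d=look(n);K=knobs(n,d,p);c,rad,k=tin(n,p,d);print(c);print(K[(K[:,0]<.55)&(K[:,0]>.4)])
look('top','b.png')
E
```

```text
time_s: 3.78
tcp_pos: [0.4904, 0.32, 0.0556]
eef_rot: [-180.0, -0.0, -51.0]
contact_force: [-0.2, -0.0, 1.0]
gripper_width: 0.0192
gripper_force: 19.9
time_s: 4.78
tcp_pos: [0.4598, 0.1464, 0.1558]
eef_rot: [-180.0, -0.0, -51.0]
contact_force: [0.9, -0.2, 1.0]
gripper_width: 0.0349
gripper_force: 0.0
[0.4908 0.3208]
[[  0.5126   0.3765   0.0796  89.     239.6854 249.3258]
 [  0.4908   0.3197   0.08    73.     270.1781 261.7123]
 [  0.4682   0.2638   0.0804  63.     299.7937 274.1111]
 [  0.4534   0.3681   0.0802  87.     243.8851 281.6437]
 [  0.43     0.3105   0.0797  77.     274.3636 294.3117]]
[0.4903 0.3203]
[[  0.5102   0.3766   0.0799 136.     254.9044 208.25  ]
 [  0.4509   0.3657   0.08   146.     233.9247 227.0548]
 [  0.4885   0.3155   0.0793 132.     270.3258 227.9697]
 [  0.4281   0.3083   0.0792 145.     248.5931 248.5241]
 [  0.4652   0.2601   0.0773 131.     285.6412 249.458 ]
 [  0.4588   0.1484   0.0755 155.     337.5935 282.6194]
 [  0.4669  -0.0067   0.0758 213.     425.5352 326.7324]]
```

```bash
python3 -m handwheel '[[0.6,0.2,0.25,-4,0],[0.6,0.2,0.25,-8,0],[0.6,0.2,0.25,-9.7,0],[0.6,0.2,0.25,-10.3,0],[0.6,0.2,0.25,-10.3,0]]' 20; python3 -m handwheel '[[0.9,0,0,0,0],[0.9,0,0,0,0],[0.9,0,0,0,0],[0.9,0,0,0,0]]' 20
```

```text
time_s: 5.65
tcp_pos: [0.4624, 0.1512, 0.0525]
eef_rot: [180.0, -0.0, -50.9]
contact_force: [-0.3, -0.4, 0.2]
gripper_width: 0.0351
gripper_force: 0.0
time_s: 6.15
tcp_pos: [0.4624, 0.1507, 0.0531]
eef_rot: [-180.0, -0.0, -50.9]
contact_force: [-1.3, -0.2, 4.6]
gripper_width: 0.0194
gripper_force: 20.0
```

```bash
python3 -m handwheel '[[0.9,0,0,2,0],[0.9,0,0,6,0],[0.9,0,0,10,0],[0.9,2.5,4,10,0],[0.9,5,9,10,0],[0.9,7,14,10,0],[0.9,8.9,18,10,0],[0.9,8.9,18,10,0]]' 25;  python3 -m handwheel '[[0.9,0,0,-2,0],[0.9,0,0,-3.5,0],[0.9,0,0,-4.4,0],[0.9,0,0,-4.4,0]]'
python3 - <<'E'
from h import *
look('scene','c.png')
E
```

```text
time_s: 7.15
tcp_pos: [0.5518, 0.333, 0.151]
eef_rot: [179.9, -0.0, -50.8]
contact_force: [0.1, -1.4, -2.0]
gripper_width: 0.0193
gripper_force: 24.9
time_s: 7.65
tcp_pos: [0.5508, 0.33, 0.1079]
eef_rot: [179.9, -0.0, -50.9]
contact_force: [-0.5, 0.4, -1.5]
gripper_width: 0.0193
gripper_force: 24.9
```

View pics/c.png

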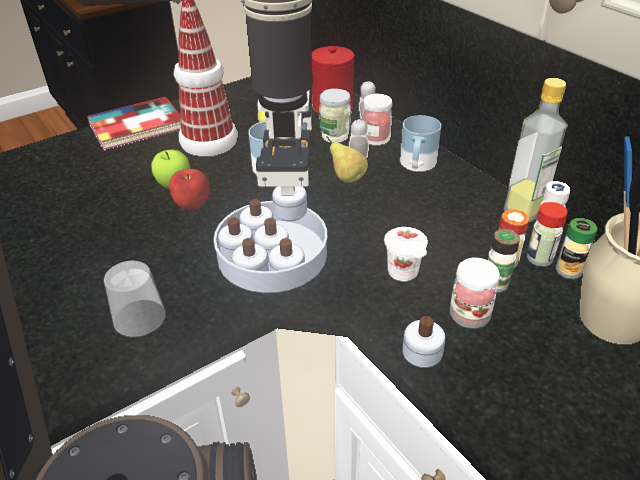

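The pot hangs upright at (290,203) px above the rear free place. I'll lower it slowly.

```bash
python3 -m handwheel '[[0.9,0,0,-1,0],[0.9,0,0,-2,0],[0.9,0,0,-3,0],[0.9,0,0,-4,0],[0.9,0,0,-4.5,0],[0.9,0,0,-4.8,0],[0.9,0,0,-4.8,0]]'
```

```text
time_s: 8.57
tcp_pos: [0.5512, 0.3306, 0.0605]
eef_rot: [180.0, -0.0, -50.9]
contact_force: [-0.0, 0.1, -0.5]
gripper_width: 0.0195
gripper_force: 24.9
```

```bash
python3 -m handwheel '[[0.9,0,0,-0.2,0],[0.9,0,0,-0.3,0],[0.9,0,0,-0.3,0]]'
```

```text
time_s: 8.95
tcp_pos: [0.5511, 0.3306, 0.0576]
eef_rot: [-180.0, 0.0, -50.9]
contact_force: [-0.8, 0.1, -1.5]
gripper_width: 0.0195
gripper_force: 24.9
```

```bash
python3 -m handwheel '[[0.9,0,0,-0.1,0],[0.9,0,0,-0.1,0],[0.6,0,0,-0.1,0],[0.6,0,0,-0.1,0],[0.6,0,0,-0.1,0],[0.6,0,0,3,0],[0.6,0,0,8,0],[0.6,0,0,10,0]]'; python3 -m handwheel '[[0.6,-1,-5.5,0,0],[0.6,-2,-11,0,0],[0.6,-4,-16,0,0],[0.6,-5,-21,0,0],[0.6,-6,-26,0,0],[0.6,-7.4,-31,0,0],[0.6,-8.4,-33.5,0,0],[0.6,-8.4,-33.5,0,0]]';python3 - <<'E'
from h import *
np.set_printoptions(precision=4,suppress=True)
for n in('top','scene'):
    p,d=look(n);K=knobs(n,d,p);print(K[(K[:,0]<.6)&(K[:,0]>.4)])
look('scene','d.png')
E
```

```text
time_s: 9.95
tcp_pos: [0.5523, 0.3315, 0.1608]
eef_rot: [-179.8, -0.0, -50.9]
contact_force: [0.4, -0.7, -0.2]
gripper_width: 0.0352
gripper_force: 0.0
time_s: 10.95
tcp_pos: [0.4664, -0.0059, 0.1578]
eef_rot: [-180.0, -0.0, -51.1]
contact_force: [0.4, -1.3, -0.3]
gripper_width: 0.0351
gripper_force: 0.0
[[  0.5504   0.3289   0.0799  72.     265.5556 229.7083]
 [  0.5126   0.3768   0.0794  78.     239.641  249.2051]
 [  0.4909   0.3188   0.0803  47.     271.1915 261.2128]
 [  0.4682   0.2638   0.0796  45.     299.5778 273.7111]
 [  0.4659  -0.0014   0.0753  42.     439.7143 276.4762]
 [  0.4534   0.3681   0.0794  76.     244.0658 281.7368]
 [  0.43     0.3105   0.0799  55.     274.4182 294.1091]]
[[  0.5104   0.3771   0.0796 131.     255.     208.374 ]
 [  0.5486   0.328    0.079  124.     289.8306 209.4758]
 [  0.4507   0.3657   0.0797 140.     234.05   227.3357]
 [  0.4886   0.3163   0.0769 119.     270.2689 228.6555]
 [  0.4279   0.3088   0.078  132.     248.6212 249.1288]
 [  0.4647   0.2601   0.0772 128.     285.7109 249.4375]
 [  0.4675  -0.0067   0.0763 205.     425.5024 326.6195]]
```

View pics/d.png

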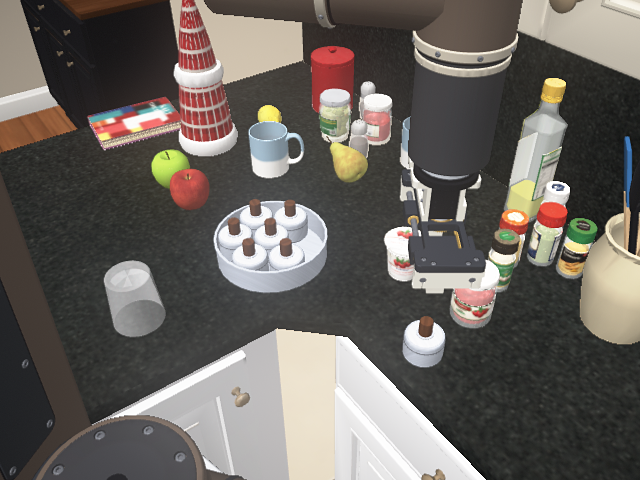

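The tin now holds six pots, and only the place near (308,235) px is free. The gripper is above pot_6 at (425,340) px, and it will clear the jar when it goes down.

```bash
python3 -m handwheel '[[0.6,0.1,0.1,-4,0],[0.6,0.1,0.1,-8,0],[0.6,0.1,0.1,-9.8,0],[0.6,0.1,0.1,-10.4,0],[0.6,0.1,0.1,-10.4,0]]' 25; python3 -m handwheel '[[0.9,0,0,0,0],[0.9,0,0,0,0],[0.9,0,0,0,0],[0.9,0,0,0,0]]' 25
```

```text
time_s: 11.72
tcp_pos: [0.4685, -0.0029, 0.0536]
eef_rot: [180.0, -0.0, -50.9]
contact_force: [0.0, -0.3, 0.4]
gripper_width: 0.0352
gripper_force: 0.0
time_s: 12.22
tcp_pos: [0.4684, -0.0034, 0.0541]
eef_rot: [-180.0, -0.0, -50.9]
contact_force: [-1.9, -0.0, 4.9]
gripper_width: 0.0194
gripper_force: 24.9
```

```bash
python3 -m handwheel '[[0.9,0,0,3,0],[0.9,0,0,7,0],[0.9,0,0,10,0],[0.9,0,5,10,0],[0.9,1,10,10,0],[0.9,2.5,15,10,0],[0.9,3.5,19,10,0],[0.9,4.5,23,10,0]]'; python3 -m handwheel '[[0.9,1.2,3,0,0],[0.9,1.65,4.6,0,0],[0.9,1.65,4.6,-2,0],[0.9,1.65,4.6,-3.5,0],[0.9,1.65,4.6,-4,0],[0.9,1.65,4.6,-4,0],[0.9,1.65,4.6,-4,0]]'
python3 - <<'E'
from h import *
look('scene','e.png')
np.set_printoptions(precision=4,suppress=True)
p,d=look('top');print(knobs('top',d,p)); P=cloud('top',d)
E
```

```text
time_s: 13.22
tcp_pos: [0.513, 0.228, 0.1532]
eef_rot: [180.0, 0.0, -50.9]
contact_force: [0.6, -0.5, -2.0]
gripper_width: 0.0194
gripper_force: 24.9
time_s: 14.1
tcp_pos: [0.53, 0.2727, 0.1143]
eef_rot: [-179.9, -0.0, -50.9]
contact_force: [-0.5, -0.4, -1.8]
gripper_width: 0.0195
gripper_force: 24.9
[[  0.6763   0.48     0.0842  91.     187.8462 161.044 ]
 [  0.4635   0.2665   0.0786  16.     298.5    276.8125]
 [  0.2578   0.3758   0.0836 212.     242.8302 381.2594]]
```

View pics/e.png

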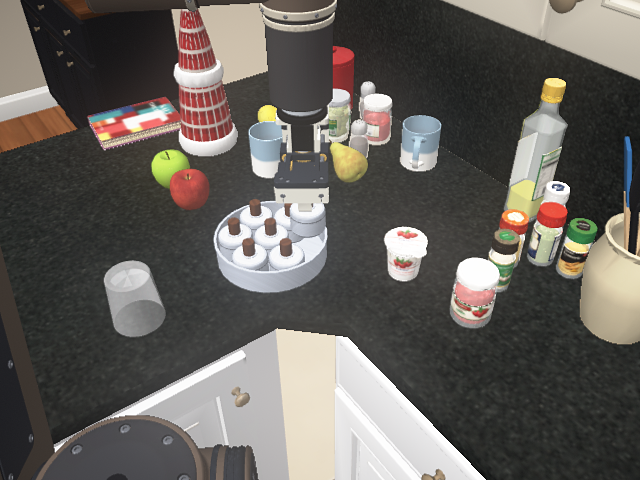

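The last pot hangs at (307,215) px above its place. I'll lower it slowly and watch the force.

```bash
python3 -m handwheel '[[0.9,0,0,-1,0],[0.9,0,0,-1.7,0],[0.9,0,0,-2.2,0],[0.9,0,0,-2.7,0],[0.9,0,0,-3.2,0],[0.9,0,0,-3.2,0]]'
```

```text
time_s: 14.95
tcp_pos: [0.5295, 0.2727, 0.0811]
eef_rot: [180.0, 0.0, -50.9]
contact_force: [-0.7, 2.8, -3.0]
gripper_width: 0.019
gripper_force: 24.9
```

```bash
python3 -m handwheel '[[0.9,0,0,-0.4,0],[0.9,0,0,-0.8,0],[0.9,0,0,-1.2,0],[0.9,0,0,-1.2,0]]'
```

```text
time_s: 15.45
tcp_pos: [0.5296, 0.2729, 0.0692]
eef_rot: [-180.0, 0.0, -50.9]
contact_force: [-1.2, 3.6, -2.3]
gripper_width: 0.0194
gripper_force: 24.9
```

```bash
python3 -m handwheel '[[0.9,0,0.1,-0.4,0],[0.9,0,0.1,-0.8,0],[0.9,0,0.1,-1.1,0],[0.9,0,0.1,-1.1,0]]'
```

```text
time_s: 15.95
tcp_pos: [0.5296, 0.2734, 0.0582]
eef_rot: [180.0, -0.0, -50.9]
contact_force: [-2.2, 1.9, -2.6]
gripper_width: 0.0195
gripper_force: 24.9
```

```bash
python3 -m handwheel '[[0.9,0,0,-0.1,0],[0.9,0,0,-0.1,0],[0.6,0,0,-0.1,0],[0.6,0,0,-0.1,0],[0.6,0,0,-0.1,0],[0.6,0,0,3,0],[0.6,0,0,8,0],[0.6,0,0,10,0]]'; python3 -m handwheel '[[0.6,-2,-6,2,0],[0.6,-4,-12,4,0],[0.6,-6,-18,4,0],[0.6,-7,-23,4,0],[0.6,-7,-23,4,0]]';python3 - <<'E'
from h import *
np.set_printoptions(precision=4,suppress=True)
for n in('top','scene'):
    p,d=look(n,'f%s.png'%n);K=knobs(n,d,p);K=K[(K[:,0]<.6)&(K[:,0]>.4)];c=tin(n,p,d)[0]
    print(c,np.c_[K,np.linalg.norm(K[:,:2]-c,axis=1)])
q=cv2.imread('pics/fscene.png')[180:310,190:350];cv2.imwrite('pics/g.png',cv2.resize(q,None,fx=4,fy=4))
E
```

```text
time_s: 16.95
tcp_pos: [0.5309, 0.2743, 0.1616]
eef_rot: [-179.8, -0.0, -50.9]
contact_force: [0.7, -0.3, -0.9]
gripper_width: 0.0351
gripper_force: 0.0
time_s: 17.58
tcp_pos: [0.4583, 0.0406, 0.199]
eef_rot: [-180.0, -0.0, -51.1]
contact_force: [0.3, 0.1, -0.6]
gripper_width: 0.0351
gripper_force: 0.0
[0.4904 0.3212] [[  0.5504   0.3288   0.0795  76.     265.4868 229.8684   0.0605]
 [  0.5287   0.2709   0.0796  69.     296.3913 241.2464   0.0631]
 [  0.5126   0.3766   0.0797  85.     239.6353 249.3059   0.0597]
 [  0.4909   0.3196   0.0799  66.     270.2727 261.5758   0.0016]
 [  0.4682   0.2638   0.0801  56.     299.6964 273.9107   0.0616]
 [  0.4533   0.3682   0.0799  84.     243.9167 281.5952   0.0599]
 [  0.43     0.3105   0.0797  70.     274.3286 294.3571   0.0614]]
[0.4901 0.3203] [[  0.5093   0.3769   0.0771 114.     255.1579 209.3158   0.0598]
 [  0.5484   0.3253   0.0777 114.     290.     210.0088   0.0585]
 [  0.4517   0.365    0.0795 136.     234.1103 227.4191   0.0589]
 [  0.5267   0.2681   0.0793 131.     306.8855 228.2137   0.0638]
 [  0.4874   0.3159   0.0775 114.     270.3509 228.6404   0.0051]
 [  0.428    0.3091   0.0782 132.     248.6212 249.0909   0.063 ]
 [  0.4649   0.26     0.0781 127.     285.7717 249.3307   0.0653]]
```

View pics/g.png

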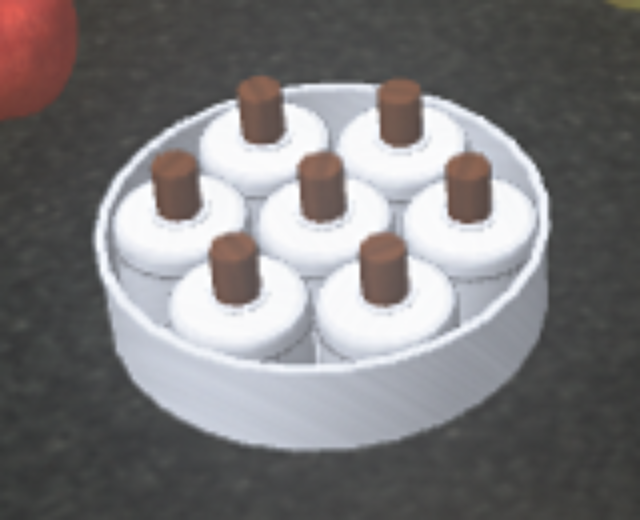

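The crop shows all seven pots upright and level in the tin. One stands in the middle and six round it, with knob tops at equal height and the gripper clear.

```bash
python3 -c "
from h import *
print(r.close_job())"
```

```text
the job is handed in; nothing more can be done
None
```

All seven pots stand upright and close-packed in the tin, and I handed the job in at about 18 s of the 72 s allowed; no verdict came back, but the last camera check showed every knob within 66 mm of the centre and level.

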